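# Dip the sauce dispenser with the depth gauge

### The job

Find out how far down the plate inside the sauce dispenser with the hole in its lid has gone: take the depth gauge from its stand, lower it through the hole and push it down, past the drag of its sliding stop, until the rod firmly bottoms on the plate, holding it there for about half a second and without ramming the plate or the lid. Then draw it out and stand it upright and fully home in its stand again, with the sliding stop left where the measurement put it. Leave everything else on the counter alone.

Things in the scene. Friction and masses are not known exactly. Their poses are not given: they have to be found in the camera images.
- gauge: Depth gauge, about 0.19 kg, loose: a plain round steel rod 14 mm in diameter, 130 mm long, its lowest 4 mm tapering to 10 mm, with a square black handle on top (24 x 24 mm, 36 mm tall, from 128 to 164 mm above the tip). Origin at the centre of the tip's end face; z runs up the rod, x and y are square to the handle's faces. It starts standing upright in the stand. A disc-shaped stop collar sits on the rod.
- gauge_tip (a point): Centre of the gauge's lower end face (the same point as the gauge's origin).
- gauge_grip (a point): Middle of the gauge's handle, 146 mm above the tip: the place to grip it.
- collar (a joint): How far the stop collar has been slid up the rod (m), 0 to 0.070: its underside is 45 mm + this value above the tip, so the measured depth is 45 mm + this value. The collar is an aluminium disc 32 mm in diameter and 12 mm thick (too big for the holes) that grips the rod with about 4 N of drag, so it stays where it is put; it starts at 0 to 6 mm.
- collar_face (a point): Centre of the stop collar's underside.
- pot: Sauce dispenser, fixed to the counter: a square steel tub 100 x 100 mm with a flat 104 x 104 mm aluminium lid whose top is 115 mm above the counter; a small black grip bar stands 12 mm proud of the lid along its +x edge (centre 36 mm from the middle). It has a round hole in the lid; its neighbour of the same tub shape has a white pump instead of a hole. Origin at the centre of the underside, z up.
- pot_mouth (a point): Centre of the dip hole at the lid's top face: diameter 17 mm, 15 mm from the lid's centre on its -x side (away from the grip bar), through a 12 mm thick lid. Somewhere 60 to 100 mm below it, unseen, lies the level follower plate.
- follower (a joint): How far the sprung follower plate in the dispenser is pushed down (m): 0 untouched, up to 0.012. The spring is about 1.5 N per mm. Says nothing of the plate's depth.
- stand: Gauge stand, fixed: a grey plastic block 80 x 80 x 45 mm with one round socket in the middle of its top. Origin at the centre of the underside, z up.
- stand_hole0 (a point): Centre of the socket's mouth at the top of the stand, 45 mm above the counter: diameter 18 mm, 35 mm deep (its floor is 10 mm above the counter).
- pump_pot: Bystander, fixed: a dispenser of the same square tub with a white pump on the lid, 139 mm tall in all, spout towards its -x. Origin at the centre of its underside.
- dip_bowl: Bystander: a small white bowl, 70 mm across and 40 mm high, loose. Origin at the centre of its underside.
- herb_jar: Bystander: a small jar with a green cap, 54 mm across and 75 mm high, loose. Origin at the centre of its underside.
- bottle_y: Bystander: loose yellow sauce bottle, 190 mm tall, 72 mm wide. Origin at the centre of its underside.
- bottle_r: Bystander: loose red sauce bottle, 190 mm tall, 72 mm wide. Origin at the centre of its underside.
- bottle_w: Bystander: loose white sauce bottle, 171 mm tall, 65 mm wide. Origin at the centre of its underside.
- spat: Bystander: loose spatula lying flat beyond the dispensers. Its x axis runs along it, handle to -x.

How it is judged:
On the way, in this order (a step that is already met when the one before it is completed fails the run):
1. the gauge's tip is more than 20 mm down the dip hole (horizontal distance between gauge_tip and pot_mouth below 0.006 m and z of gauge_tip in the frame of pot_mouth below -0.02 m), for 0.1 s.
2. the rod is bottomed: the follower plate is pressed down by more than 1.5 mm, with the stop collar lying on the lid (within 3 mm) (horizontal distance between gauge_tip and pot_mouth below 0.006 m and value of joint follower above 0.0015 m and z of collar_face in the frame of pot_mouth below 0.003 m), for 0.4 s.
At the end, for the whole second after the job is handed in: The gauge stands released and at rest in its stand, upright within 0.2 rad, its tip within 5 mm of the socket's floor and 7 mm of its axis; the stop collar is still slid up the rod (more than 9 mm), and the follower plate is free again (horizontal distance between gauge_tip and stand_hole0 below 0.007 m and z of gauge_tip in the frame of stand_hole0 below -0.03 m and angle between gauge's own z axis and vertical below 0.2 rad and linear speed of gauge below 0.02 m/s and value of joint follower below 0.001 m and value of joint collar above 0.009 m); the robot touches nothing.
It fails at once if the follower plate is rammed: pushed down by more than 9 mm (about 14 N) (value of joint follower above 0.009 m).
It fails at once if the gauge presses on the dispenser's lid or tub with more than 30 N (contact force between gauge and pot above 30 N).
It fails at once if the stop collar slides along the rod (faster than 20 mm/s) while the gauge is away from the dip hole (horizontal distance between gauge_tip and pot_mouth above 0.03 m and (velocity of joint collar above 0.02 m/s or velocity of joint collar below -0.02 m/s)).
It fails at once if a bottle, the bowl, the jar or the spatula is moved by more than 30 mm (distance of any of dip_bowl, herb_jar, bottle_y, bottle_r, bottle_w, spat from where it was at the start of the episode above 0.03 m).
It also fails if it takes over 64 s, if anything falls off the work surface, if the arm or the gripper's body presses on something with over 40 N, if the wrist force passes 120 N, or if a joint passes its speed limit or range.

### The arm

A 6-joint arm with a two-finger parallel gripper is mounted at the origin on the work surface. World frame = base frame: x ahead of the robot, y to its left, z up, the work surface at z = 0. Lengths are in m, angles in rad, forces in N, time in s.
With the tool pointing down it reaches from about 0.3 to 0.875 m from the base axis. Payload 6.4 kg.
Tool frame: the origin (TCP) lies midway between the tips of the shut fingers; the grasp point (between the pads) lies 19 mm behind it; z points along the fingers, y is the direction in which the jaws open and shut (so a half turn about z gives the same grasp; the last joint's range is limited). The gripper opens to 85 mm and grips with 20 to 120 N. Pads are 22 mm wide; open, the fingers measure 114 mm over their backs; the gripper's body (76 mm by 85 mm) begins 54 mm behind the grasp point. The pads swing forward as they close: fully open they stand 13 mm farther back than shut.
Start: joints at [-1.542, 0.181, 1.607, -0, 1.354, -0.206], TCP at [0.134, -0.559, 0.231] pointing down, gripper open.
Joint ranges: [-2.99, 2.99], [-0.89, 2.07], [0.3, 2.58], [-1.14, 4.28], [0, 2.63], [-3.12, 3.12]. Speed limits (rad/s): [2.57, 2.57, 3.01, 3.14, 3.14, 3.14].

### API

Orientations are given as a unit quaternion [w, x, y, z].
In Python, from bench import ctrl gives the robot as it stands.
- The arm moves only by the tool apply_moves, never from a script. Its argument "plan" is a list of rows, each an object with "translation": the shift along the tool's x, y, z in m, a list of three; "angular": the turn, a rotation vector about the tool's x, y, z in rad, a list of three; "hand": the finger opening in m, from 0 to 0.0854. In form: [{"translation": [x, y, z], "angular": [rx, ry, rz], "hand": hand}, ...]. A call has 1 to 10 rows; each row shifts and turns the commanded pose from where the row before left it, along the tool's axes as they then stand; what a row does not reach is not made up. A row lasts 1/8 s, in which the tool goes at most 62.5 mm and 10.7 degrees, less where a joint would pass 70% of its speed; a pose out of reach is approached as far as the arm can. A call with a gripper value outside its range is refused whole. The fingers move at their own pace and stop on an object; the grip force is fixed at half the most. Time passes only in rows, so rows that do not move let the fingers close. It gives the time, the measured TCP pose, the force and the opening at its end, in the units of the state.
- ctrl.get_obs(): the state, without advancing time (a new reading comes with each control period).
- ctrl.camera(name): name is "scene" or "top" or "wrist"; returns a dict with "img" (420x560x3 uint8, red, green, blue), "K" (3x3 intrinsics, pixels), "eye" and "orientation" of the camera in the world. Camera axes: x right, y up, looking along -z (the intrinsics and any distortion apply to the point x, -y, -z); pixel columns grow to the right and rows downward; lengths in m; the calibration is good to about 2 mm. A picture is of the moment at which its call begins. There is no depth.
- ctrl.hand_in(): hands the job in, once; it reports no verdict.
The state is a dict: "time_s": time; "q": joint angles; "dq": joint speeds; "joint_efforts": joint torques, N m; "eef_pos": TCP position; "eef_rot": TCP orientation; "wrist_force": force on the tool from outside, world axes, zero at the start; "torque": the same for the moment, N m; "opening": opening from 0.0 (shut) to 1.0 (fully open).
Only numpy, scipy, OpenCV 4.12 (cv2) and the standard library are available. Lean on these libraries where they do the work, as an engineer would, in place of code of your own. Each camera call takes 0.05 s, during which the arm holds its last target.

## Working session

There is one attempt and no reset: what is moved stays moved. The work goes in short steps, Python scripts to look and compute and a tool call to move; the robot and the scene stay as the last step left them, time stands still between calls to the robot, and variables do not carry over. Pictures are saved under pics/ and viewed, and the job is handed in when it is done.

Besides the shell and the picture viewer there is one more tool, called after "Call:" as a command line: name --argument value ..., lists and objects as JSON in quotes. apply_moves: Moves the arm, as the interface text tells. Its arguments: {"type":"object","properties":{"plan":{"type":"array","items":{"type":"object","properties":{"translation":{"type":"array","items":{"type":"number"}},"angular":{"type":"array","items":{"type":"number"}},"hand":{"type":"number"}}}}},"required":["plan"]}

```bash
ls; mkdir -p pics
python3 - <<'E'
from bench import ctrl
import cv2,numpy as np
o=ctrl.get_obs();print({k:np.round(v,4).tolist() for k,v in o.items()})
for n in("scene","top","wrist"):
    c=ctrl.camera(n);cv2.imwrite(f"pics/{n}0.png",c["img"][:,:,::-1]);print(n,c["K"],c["eye"],c["orientation"],[k for k in c])
E
```

```text
pics
{'time_s': 0.0, 'q': [-1.5423, 0.1816, 1.608, 0.0, 1.3538, -0.2063], 'dq': [-0.0005, -0.0005, 0.001, 0.0004, -0.0016, -0.0017], 'joint_efforts': [0.0, -44.4877, -35.1341, -0.0002, 0.009, 0.0], 'eef_pos': [0.1338, -0.5587, 0.2304], 'eef_rot': [-0.0009, 0.9931, 0.1171, 0.0001], 'wrist_force': [0.004, -0.7248, -0.4844], 'torque': [-0.0043, 0.0164, -0.0144], 'opening': 1.0002}
scene [[429.71543158   0.         272.47551705]
 [  0.         429.71543158 212.08281076]
 [  0.           0.           1.        ]] [1.15949155 0.77781324 0.89761056] [0.28363303 0.12199127 0.4089374  0.85874364] ['img', 'K', 'eye', 'orientation']
top [[406.52767143   0.         281.99573434]
 [  0.         406.52767143 209.97116793]
 [  0.           0.           1.        ]] [0.42064881 0.02151779 1.31015234] [-0.69893109 -0.05908345  0.06367697  0.70989417] ['img', 'K', 'eye', 'orientation']
wrist [[334.59213931   0.         280.78577414]
 [  0.         334.59213931 210.79076987]
 [  0.           0.           1.        ]] [ 0.20647666 -0.5426701   0.37197042] [ 0.7770975  -0.11417905  0.09097043 -0.61221483] ['img', 'K', 'eye', 'orientation']
```

View pics/scene0.png

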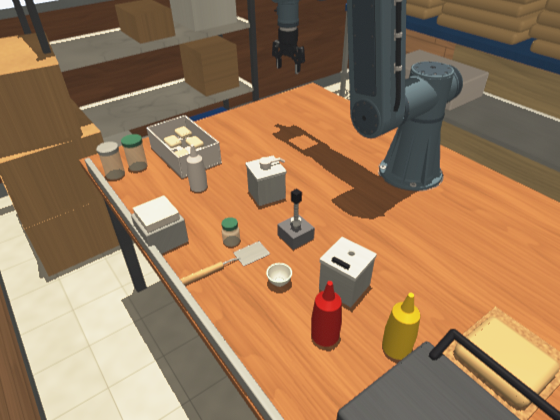

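View pics/top0.png

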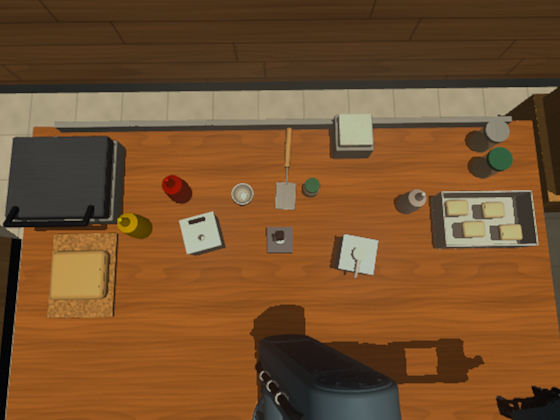

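View pics/wrist0.png

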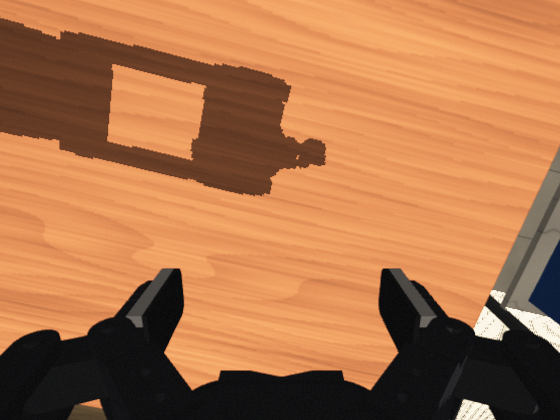

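The scene view shows the gauge in its stand at about (296,230) and the holed pot at (348,270). In the top view the stand is at (280,240), the pot lid at (201,233) with its hole near (201,238), and the pump pot at (358,255). The wrist camera sees only bare counter.

```bash
cat > h.py <<'E'
import numpy as np,cv2
from bench import ctrl
from scipy.spatial.transform import Rotation as R
def rot(q): return R.from_quat([q[1],q[2],q[3],q[0]]).as_matrix()
def ray(c,u,v):
    p=cv2.undistortPoints(np.array([[[u,v]]],float),c["K"],None)[0,0]
    return rot(c["orientation"])@np.array([p[0],-p[1],-1.])
def onz(c,u,v,z):
    d=ray(c,u,v);e=np.array(c["eye"]);return e+d*(z-e[2])/d[2]
def proj(c,P):
    p=rot(c["orientation"]).T@(np.array(P)-c["eye"]);k=c["K"];return np.array([k[0,0]*p[0]/-p[2]+k[0,2],k[1,1]*-p[1]/-p[2]+k[1,2]])
def tri(c1,p1,c2,p2):
    d1,d2=ray(c1,*p1),ray(c2,*p2);A=np.c_[d1,-d2];e1,e2=np.array(c1["eye"]),np.array(c2["eye"])
    s=np.linalg.lstsq(A,e2-e1,rcond=None)[0];a,b=e1+d1*s[0],e2+d2*s[1];return (a+b)/2,np.linalg.norm(a-b)
E
python3 - <<'E'
import cv2
t=cv2.imread("pics/top0.png");s=cv2.imread("pics/scene0.png")
cv2.imwrite("pics/tz.png",cv2.resize(t[195:275,165:305],None,fx=5.5,fy=5.5,interpolation=cv2.INTER_NEAREST))
cv2.imwrite("pics/sz.png",cv2.resize(s[180:310,265:385],None,fx=4.5,fy=4.5,interpolation=cv2.INTER_NEAREST))
E
```

```text
(no output)
```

View pics/tz.png

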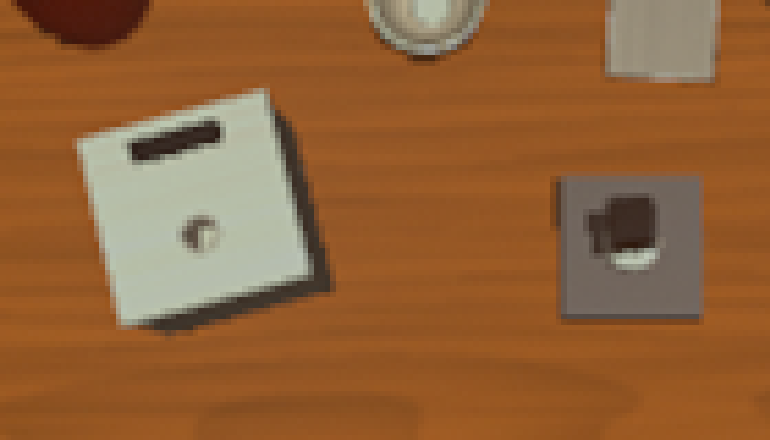

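View pics/sz.png

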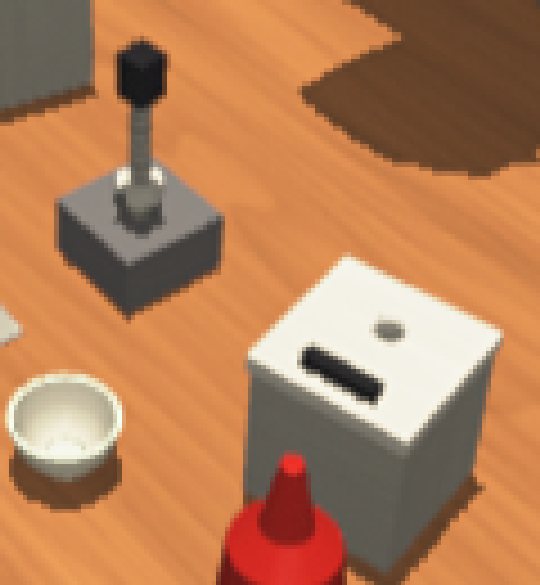

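Run:
```python
from h import *
c=ctrl.camera("top");s=ctrl.camera("scene")
f=lambda x,y:(165+x/5.5-.5+.09,195+y/5.5-.5+.09)
g=lambda x,y:(265+x/4.5-.4,180+y/4.5-.4)
L=[onz(c,*f(*p),.115) for p in[(78,140),(268,90),(312,275),(120,325)]];L=np.array(L)
print(L,L.mean(0),np.linalg.norm(np.diff(L,axis=0),axis=1))
print("hole",onz(c,*f(200,235),.115),onz(s,*g(390,330),.115))
S=np.array([onz(c,*f(*p),.045) for p in[(560,178),(702,178),(702,317),(560,317)]]);print(S,S.mean(0))
S2=np.array([onz(s,*g(*p),.045) for p in[(57,204),(150,160),(223,215),(128,263)]]);print(S2.mean(0))
L2=np.array([onz(s,*g(*p),.115) for p in[(348,257),(502,334),(408,445),(248,355)]]);print(L2,L2.mean(0))
print("bar",onz(c,*f(175,140),.127),onz(s,*g(342,373),.127))
print("handle",onz(c,*f(632,222),.174),onz(s,*g(142,57),.174))
print("wr",c["eye"])
```

```text
[[0.60473045 0.31886687 0.115     ]
 [0.63057415 0.21679369 0.115     ]
 [0.52986927 0.19198393 0.115     ]
 [0.50483924 0.29378208 0.115     ]] [0.56750328 0.25535664 0.115     ] [0.10529403 0.10371595 0.10483017]
hole [0.55224843 0.25215459 0.115     ] [0.55263172 0.25381032 0.115     ]
[[ 0.58941307  0.06122172  0.045     ]
 [ 0.58817179 -0.01974984  0.045     ]
 [ 0.50913201 -0.01814004  0.045     ]
 [ 0.51038563  0.06196284  0.045     ]] [0.54927563 0.02132367 0.045     ]
[0.55148914 0.02475976 0.045     ]
[[0.52972602 0.19470803 0.115     ]
 [0.50473433 0.29421949 0.115     ]
 [0.60544797 0.32218102 0.115     ]
 [0.62952639 0.22018768 0.115     ]] [0.56735868 0.25782405 0.115     ]
bar [0.6020933  0.26412203 0.127     ] [0.60583474 0.27004626 0.127     ]
handle [0.54900726 0.02064787 0.174     ] [0.55315963 0.02696643 0.174     ]
wr [0.42064881 0.02151779 1.31015234]
```

Call:
apply_moves --plan '[{"translation": [0.03,-0.02,-0.04],"angular": [0,0,0],"hand": 0.085},{"translation": [0.042,-0.039,-0.03],"angular": [0,0,0],"hand": 0.085},{"translation": [0.042,-0.039,0],"angular": [0,0,0],"hand": 0.085},{"translation": [0.042,-0.039,0],"angular": [0,0,0],"hand": 0.085},{"translation": [0.042,-0.039,0],"angular": [0,0,0],"hand": 0.085},{"translation": [0.042,-0.039,0],"angular": [0,0,0],"hand": 0.085},{"translation": [0.042,-0.039,0],"angular": [0,0,0],"hand": 0.085},{"translation": [0.042,-0.039,0],"angular": [0,0,0],"hand": 0.085},{"translation": [0.042,-0.039,0],"angular": [0,0,0],"hand": 0.085},{"translation": [0.042,-0.039,0],"angular": [0,0,0],"hand": 0.085}]'

```text
time_s: 1.5
eef_pos: [0.444, -0.1034, 0.3005]
eef_rot: [0.0, 0.993, 0.117, 0.0]
wrist_force: [1.4, -0.7, 0.3]
opening: 0.996
```

Call:
apply_moves --plan '[{"translation": [0.042,-0.039,0],"angular": [0,0,0],"hand": 0.085},{"translation": [0.042,-0.039,0],"angular": [0,0,0],"hand": 0.085},{"translation": [0,0,0],"angular": [0,0,0],"hand": 0.085},{"translation": [0,0,0],"angular": [0,0,0],"hand": 0.085}]'

```text
time_s: 2.0
eef_pos: [0.5064, -0.0096, 0.2999]
eef_rot: [0.0, 0.993, 0.118, -0.0]
wrist_force: [-0.5, -0.7, -0.2]
opening: 0.996
```

Run:
```python
from h import *
o=ctrl.get_obs();print(o["eef_pos"],o["eef_rot"],o["time_s"])
c=ctrl.camera("wrist");cv2.imwrite("pics/w1.png",c["img"][:,:,::-1]);print(c["eye"],rot(c["orientation"])[:,2], rot(o["eef_rot"]))
print(proj(c,[.551,.023,.174]),proj(c,[.553,.253,.115]))
```

```text
[ 0.50643637 -0.00963474  0.29993293] [ 7.69418507e-05  9.93056473e-01  1.17637592e-01 -4.81713046e-04] 2.0
[0.5792617  0.00671583 0.44136105] [0.28193773 0.06812128 0.95701129] [[ 9.72322330e-01  2.33641619e-01 -9.38634008e-04]
 [ 2.33641471e-01 -9.72322782e-01 -2.66150331e-04]
 [-9.74839024e-04  3.94800803e-05 -9.99999524e-01]]
[252.16789609 140.85299717] [ 9.56917142 72.11441111]
```

View pics/w1.png

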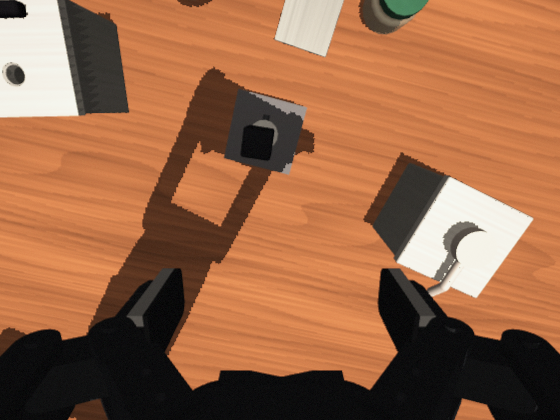

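The wrist view shows the gauge handle at about (257,143) on its stand, with the pot hole at (14,74) on the left.

Run:
```python
import cv2
t=cv2.imread("pics/w1.png")
z=cv2.resize(t[80:185,210:320],None,fx=5.5,fy=5.5,interpolation=cv2.INTER_NEAREST)
z=cv2.convertScaleAbs(z,alpha=2,beta=20)
cv2.imwrite("pics/w1z.png",z)
```

```text
(no output)
```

View pics/w1z.png

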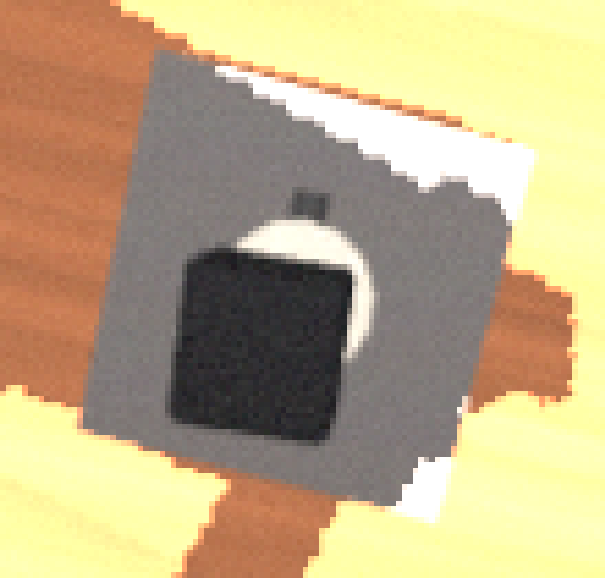

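Run:
```python
from h import *
c=ctrl.camera("wrist")
f=lambda x,y:(210+x/5.5-.41,80+y/5.5-.41)
H=np.array([onz(c,*f(*p),.174) for p in[(186,250),(352,266),(330,442),(168,420)]]);print(H,H.mean(0))
for i in range(4):
  d=H[(i+1)%4]-H[i];print(np.linalg.norm(d),np.degrees(np.arctan2(d[1],d[0])))
S=np.array([onz(c,*f(*p),.045) for p in[(158,50),(535,148),(435,522),(80,430)]]);print(S.mean(0))
for i in range(4):
  d=S[(i+1)%4]-S[i];print(np.linalg.norm(d),np.degrees(np.arctan2(d[1],d[0])))
print(onz(c,14,74,.115))
# collar disc
print(proj(c,[.55,.022,.07]))
```

```text
[[0.56114557 0.03144617 0.174     ]
 [0.56447198 0.00819747 0.174     ]
 [0.53953716 0.00565639 0.174     ]
 [0.53716523 0.02916241 0.174     ]] [0.55057999 0.01861561 0.174     ]
0.023485460994627737 -81.85742605935366
0.02506396262200464 -174.18113002181087
0.023625385744290666 95.76206100678304
0.024088842247066745 5.440147280768836
[0.54951824 0.01820514 0.045     ]
0.07916036207406939 -90.36504709230393
0.08036717931654028 179.0594611852873
0.07896847901593564 88.83187842964371
0.07925864497738601 -0.8042633818308066
[0.55260233 0.24849564 0.115     ]
[260.11844701 133.18367984]
```

Call:
apply_moves --plan '[{"translation": [0,0,0],"angular": [0,0,0.123],"hand": 0.085},{"translation": [0.0237,-0.0129,0],"angular": [0,0,0],"hand": 0.085},{"translation": [0.0236,-0.0129,0],"angular": [0,0,0],"hand": 0.085},{"translation": [0,0,0.03],"angular": [0,0,0],"hand": 0.085},{"translation": [0,0,0.03],"angular": [0,0,0],"hand": 0.085},{"translation": [0,0,0],"angular": [0,0,0],"hand": 0.085},{"translation": [0,0,0],"angular": [0,0,0],"hand": 0.085}]'

```text
time_s: 2.98
eef_pos: [0.5514, 0.0202, 0.2417]
eef_rot: [0.0, 0.998, 0.055, 0.001]
wrist_force: [1.1, 0.3, 1.1]
opening: 0.992
```

Run:
```python
from h import *
o=ctrl.get_obs();print(o["eef_pos"],o["eef_rot"],o["time_s"])
c=ctrl.camera("wrist");cv2.imwrite("pics/w2.png",cv2.convertScaleAbs(c["img"][:,:,::-1],alpha=1.6,beta=15))
print(proj(c,o["eef_pos"]))
for n in("top","scene"):
  c=ctrl.camera(n);cv2.imwrite(f"pics/{n}2.png",c["img"][:,:,::-1]);print(n,proj(c,o["eef_pos"]))
```

```text
[0.55135707 0.02017933 0.24167744] [2.29545301e-04 9.98480768e-01 5.50948760e-02 8.11655468e-04] 2.975
[278.57325638 275.8130768 ]
top [279.6393599  231.18767706]
scene [295.43494752 170.84409075]
```

View pics/w2.png

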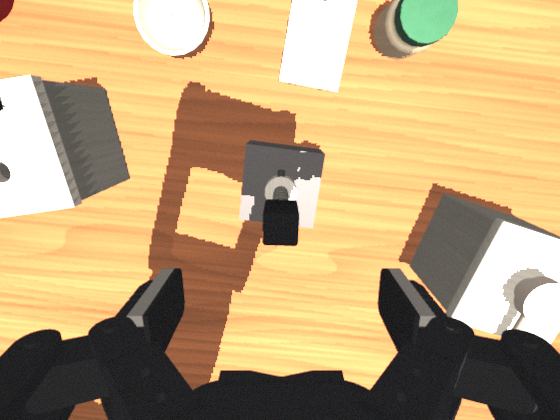

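View pics/scene2.png

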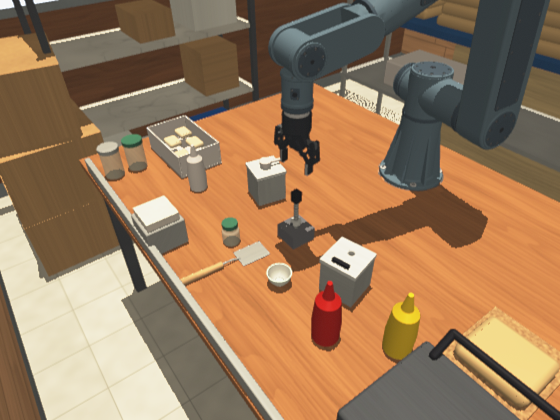

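Run:
```python
from h import *
c=ctrl.camera("wrist");g=c["img"].astype(int).max(2)
m=((g<25)*255).astype(np.uint8);m[260:]=0
n,l,s,ce=cv2.connectedComponentsWithStats(m)
for i in range(1,n):
  if s[i,4]>100: print(s[i],ce[i])
z=cv2.resize(cv2.convertScaleAbs(c["img"][140:260,220:340,::-1],alpha=2.5,beta=20),None,fx=5,fy=5,interpolation=cv2.INTER_NEAREST);cv2.imwrite("pics/w2z.png",z)
for v in (200,225): print(onz(c,281,v,.174))
print(proj(c,[.5514,.0202,.174]))
```

```text
[ 264  200   35   46 1490] [280.85838926 222.86107383]
[0.57053248 0.02155673 0.174     ]
[0.5535147  0.01963232 0.174     ]
[279.79334726 227.90137818]
```

View pics/w2z.png

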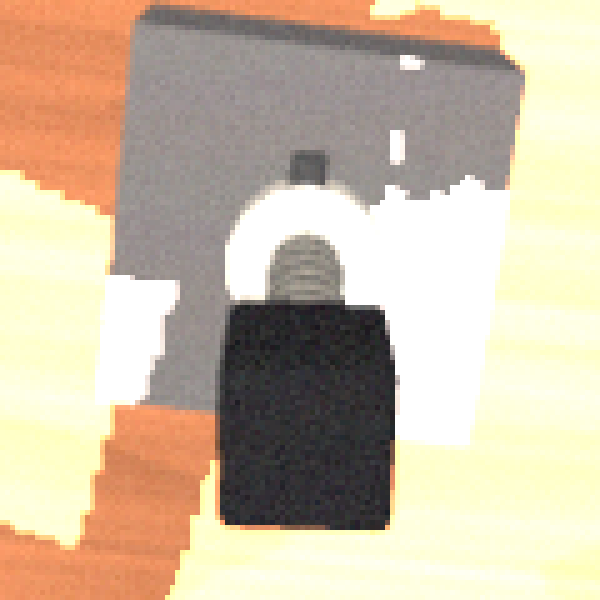

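Call:
apply_moves --plan '[{"translation": [0,0,0.04],"angular": [0,0,0],"hand": 0.085},{"translation": [0,0,0.04],"angular": [0,0,0],"hand": 0.085},{"translation": [-0.001,0,0.024],"angular": [0,0,0],"hand": 0.085},{"translation": [0,0,0],"angular": [0,0,0],"hand": 0.045},{"translation": [0,0,0],"angular": [0,0,0],"hand": 0.03},{"translation": [0,0,0],"angular": [0,0,0],"hand": 0.01},{"translation": [0,0,0],"angular": [0,0,0],"hand": 0.01},{"translation": [0,0,0],"angular": [0,0,0],"hand": 0.01},{"translation": [0,0,0],"angular": [0,0,0],"hand": 0.01}]'

```text
time_s: 4.3
eef_pos: [0.551, 0.0209, 0.138]
eef_rot: [0.0, 0.998, 0.056, 0.001]
wrist_force: [-0.5, -0.1, 7.0]
opening: 0.272
```

Run:
```python
from h import *
o=ctrl.get_obs();print({k:np.round(o[k],4).tolist() for k in("eef_pos","eef_rot","wrist_force","opening","torque")})
c=ctrl.camera("wrist");cv2.imwrite("pics/w3.png",cv2.convertScaleAbs(c["img"][:,:,::-1],alpha=2,beta=15))
```

```text
{'eef_pos': [0.551, 0.0209, 0.138], 'eef_rot': [0.0004, 0.9984, 0.0559, 0.0015], 'wrist_force': [-0.5056, -0.123, 7.0478], 'opening': 0.2721, 'torque': [-0.009, 0.152, -0.0596]}
```

View pics/w3.png

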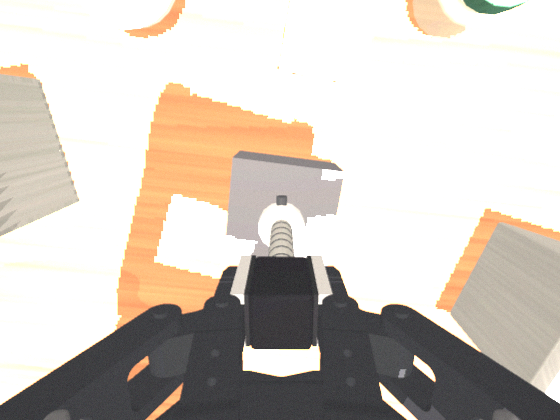

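Call:
apply_moves --plan '[{"translation": [0,0,-0.01],"angular": [0,0,0],"hand": 0.01},{"translation": [0,0,-0.02],"angular": [0,0,0],"hand": 0.01},{"translation": [0,0,-0.03],"angular": [0,0,0],"hand": 0.01},{"translation": [0,0,-0.03],"angular": [0,0,0],"hand": 0.01},{"translation": [0,0,-0.03],"angular": [0,0,0],"hand": 0.01},{"translation": [0,0,-0.02],"angular": [0,0,0],"hand": 0.01},{"translation": [0,0,-0.01],"angular": [0,0,0],"hand": 0.01},{"translation": [0,0,0],"angular": [0,0,0],"hand": 0.01},{"translation": [0,0,0],"angular": [0,0,0],"hand": 0.01}]'

```text
time_s: 5.48
eef_pos: [0.5493, 0.0212, 0.2851]
eef_rot: [-0.0, 0.998, 0.056, -0.001]
wrist_force: [-0.1, 0.0, -2.8]
opening: 0.269
```

Run:
```python
from h import *
o=ctrl.get_obs();print({k:np.round(o[k],4).tolist() for k in("eef_pos","eef_rot","wrist_force","opening","torque")})
c=ctrl.camera("wrist");cv2.imwrite("pics/w4.png",cv2.convertScaleAbs(c["img"][:,:,::-1],alpha=1.5,beta=15))
c=ctrl.camera("scene");cv2.imwrite("pics/s4.png",cv2.resize(c["img"][60:330,200:420,::-1],None,fx=2.2,fy=2.2))
```

```text
{'eef_pos': [0.5493, 0.0212, 0.2851], 'eef_rot': [-0.0002, 0.9984, 0.0558, -0.001], 'wrist_force': [-0.123, 0.0479, -2.7693], 'opening': 0.2689, 'torque': [-0.0044, -0.0206, -0.0382]}
```

View pics/w4.png

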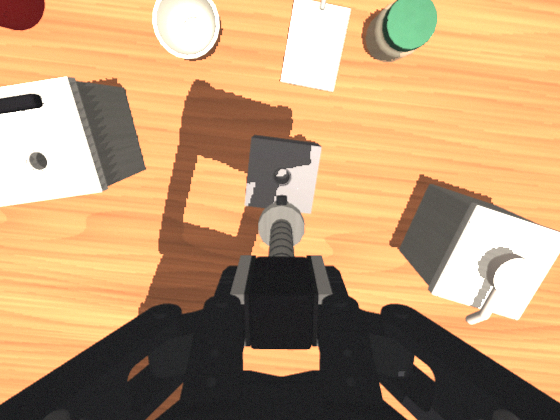

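View pics/s4.png

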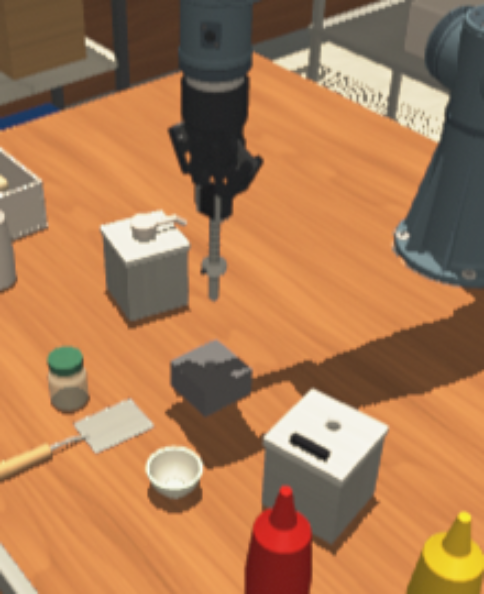

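Run:
```python
from h import *
c=ctrl.camera("wrist");o=ctrl.get_obs()
im=c["img"][:,:,::-1]
z=cv2.resize(cv2.convertScaleAbs(im[150:260,230:340],alpha=2.5,beta=20),None,fx=5.4,fy=5.4,interpolation=cv2.INTER_NEAREST);cv2.imwrite("pics/w4z.png",z)
z=cv2.resize(im[120:220,0:150],None,fx=5.3,fy=5.3,interpolation=cv2.INTER_NEAREST);cv2.imwrite("pics/w4h.png",z)
p=o["eef_pos"];t=p[2]-.019+.0 
for h in(0,4,45,50,57): print(h,proj(c,[p[0],p[1],p[2]+.019-.146+h/1000+.0]))
```

```text
0 [279.62609072 202.96443399]
4 [279.60720528 204.27484115]
45 [279.37820715 220.16437161]
50 [279.34494829 222.47210939]
57 [279.29599721 225.86868582]
```

View pics/w4z.png

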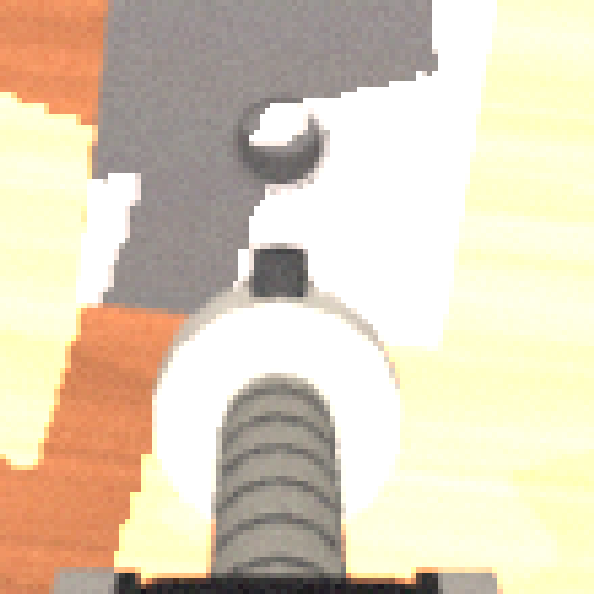

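View pics/w4h.png

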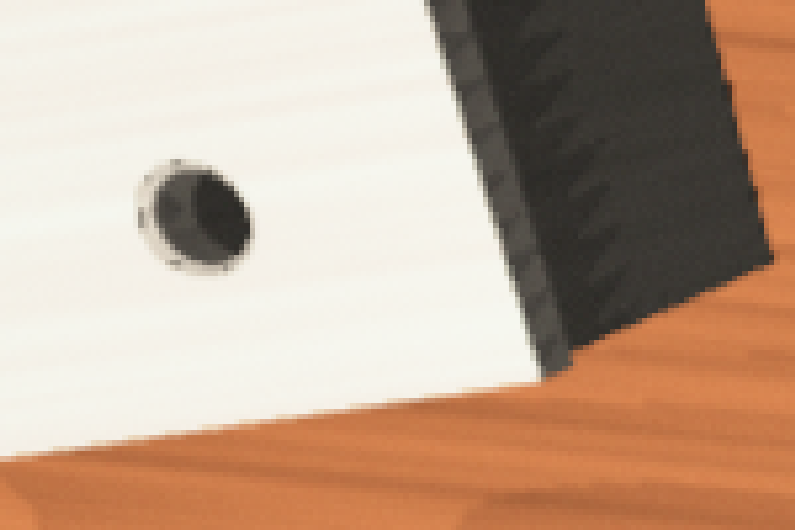

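Run:
```python
from h import *
c=ctrl.camera("wrist");o=ctrl.get_obs();print(o["eef_pos"])
a=onz(c,281.8,175.5,.045);b=onz(c,36.4,160.4,.115);print(a,b,b-a)
# collar centre top face ~ (281.1, 223?) 
for z in(.20,.205,.21):print(onz(c,281.1,(290+545)/2/5.4+150-.4,z))
```

```text
[0.54951821 0.02116779 0.28539077]
[0.55110728 0.01923305 0.045     ] [0.55283258 0.24953413 0.115     ] [0.0017253  0.23030108 0.07      ]
[0.5434816  0.01924454 0.2       ]
[0.54525719 0.01944862 0.205     ]
[0.54703277 0.01965271 0.21      ]
```

Call:
apply_moves --plan '[{"translation": [-0.006,-0.0155,0],"angular": [0,0,0],"hand": 0.01},{"translation": [0,-0.03,0],"angular": [0,0,0],"hand": 0.01},{"translation": [0,-0.04,0],"angular": [0,0,0],"hand": 0.01},{"translation": [0,-0.04,0],"angular": [0,0,0],"hand": 0.01},{"translation": [0,-0.04,0],"angular": [0,0,0],"hand": 0.01},{"translation": [0,-0.03,0],"angular": [0,0,0],"hand": 0.01},{"translation": [0,-0.02,0],"angular": [0,0,0],"hand": 0.01},{"translation": [0,-0.014,0],"angular": [0,0,0],"hand": 0.01},{"translation": [0,0,0],"angular": [0,0,0],"hand": 0.01},{"translation": [0,0,0],"angular": [0,0,0],"hand": 0.01}]'

```text
time_s: 6.92
eef_pos: [0.5185, 0.2478, 0.2862]
eef_rot: [0.0, 0.998, 0.056, -0.0]
wrist_force: [-0.2, -0.2, -2.6]
opening: 0.274
```

Run:
```python
from h import *
o=ctrl.get_obs();print({k:np.round(o[k],4).tolist() for k in("eef_pos","eef_rot","wrist_force","opening","torque")})
c=ctrl.camera("wrist");im=c["img"][:,:,::-1];cv2.imwrite("pics/w5raw.png",im)
cv2.imwrite("pics/w5.png",cv2.resize(im[150:260,220:340],None,fx=5.4,fy=5.4,interpolation=cv2.INTER_NEAREST))
c=ctrl.camera("scene");im=c["img"][:,:,::-1];cv2.imwrite("pics/s5raw.png",im)
cv2.imwrite("pics/s5.png",cv2.resize(im[180:290,300:400],None,fx=5.4,fy=5.4,interpolation=cv2.INTER_NEAREST))
```

```text
{'eef_pos': [0.5185, 0.2478, 0.2862], 'eef_rot': [0.0002, 0.9985, 0.0555, -0.0], 'wrist_force': [-0.178, -0.245, -2.646], 'opening': 0.2735, 'torque': [-0.008, 0.0553, -0.0385]}
```

View pics/w5.png

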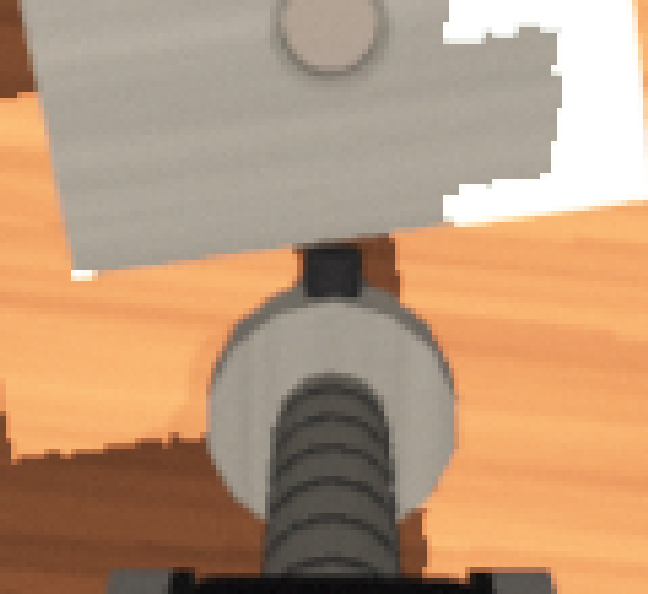

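View pics/s5.png

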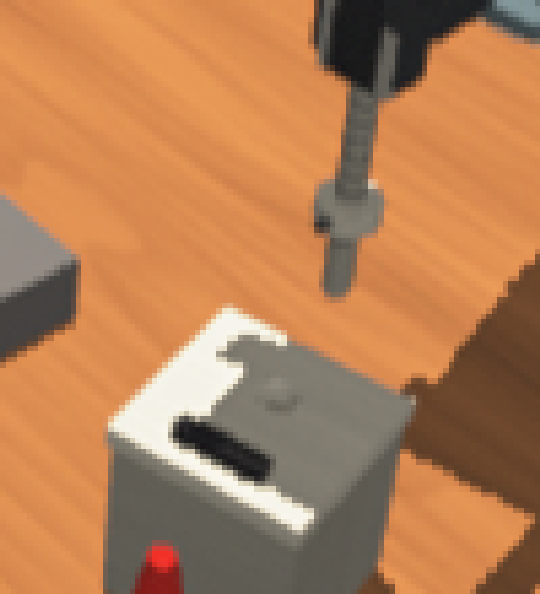

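Run:
```python
from h import *
o=ctrl.get_obs();p=o["eef_pos"];M=rot(o["eef_rot"])
c=ctrl.camera("wrist");s=ctrl.camera("scene")
h=onz(c,220+331/5.4-.4,150+23/5.4-.4,.115);print(h,"tool offs",M.T@(h-p))
# collar centre: top face ellipse
print([ (z,M.T@(onz(c,220+331.7/5.4-.4,150+408/5.4-.4,z)-p)) for z in(.216,.220,.224)])
# tip in scene
hs=onz(s,300+278/5.4-.4,180+397/5.4-.4,.115);print("hole scene",hs)
tip=(300+335/5.4-.4,180+292/5.4-.4)
print("tip pred",proj(s,[p[0],p[1],p[2]+.019-.146]),"seen",tip,onz(s,*tip,p[2]+.019-.146))
print("rod top pred",proj(s,[p[0],p[1],p[2]+.019-.146+.120]),(300+362/5.4-.4,180+100/5.4-.4))
```

```text
[0.55387798 0.25034589 0.115     ] tool offs [0.0353795  0.00110173 0.17124662]
[(0.216, array([0.00060833, 0.00119902, 0.07024899])), (0.22, array([0.0020064 , 0.00119405, 0.06624889])), (0.224, array([0.00340447, 0.00118908, 0.0622488 ]))]
hole scene [0.55347188 0.2540085  0.115     ]
tip pred [360.97386343 233.34851735] seen (361.63703703703703, 233.67407407407407) [0.51814438 0.2494723  0.15924868]
rod top pred [366.50239628 195.63053653] (366.6370370370371, 198.11851851851853)
```

Call:
apply_moves --plan '[{"translation": [0.015,0,0],"angular": [0,0,0],"hand": 0.01},{"translation": [0.015,0,0.01],"angular": [0,0,0],"hand": 0.01},{"translation": [0.005,0,0.015],"angular": [0,0,0],"hand": 0.01},{"translation": [0,0,0.01],"angular": [0,0,0],"hand": 0.01},{"translation": [0,0,0],"angular": [0,0,0],"hand": 0.01},{"translation": [0,0,0],"angular": [0,0,0],"hand": 0.01}]'

```text
time_s: 7.88
eef_pos: [0.553, 0.2525, 0.2517]
eef_rot: [-0.0, 0.998, 0.056, 0.0]
wrist_force: [0.8, -0.4, -3.2]
opening: 0.274
```

Run:
```python
from h import *
o=ctrl.get_obs();print({k:np.round(o[k],4).tolist() for k in("eef_pos","eef_rot","wrist_force","opening","torque")})
c=ctrl.camera("wrist");im=c["img"][:,:,::-1];cv2.imwrite("pics/w6raw.png",im)
cv2.imwrite("pics/w6.png",cv2.resize(im[150:260,220:340],None,fx=5.4,fy=5.4,interpolation=cv2.INTER_NEAREST))
c=ctrl.camera("scene");im=c["img"][:,:,::-1];cv2.imwrite("pics/s6raw.png",im)
cv2.imwrite("pics/s6.png",cv2.resize(im[180:290,300:400],None,fx=5.4,fy=5.4,interpolation=cv2.INTER_NEAREST))
```

```text
{'eef_pos': [0.553, 0.2525, 0.2517], 'eef_rot': [-0.0, 0.9984, 0.056, 0.0002], 'wrist_force': [0.7614, -0.3626, -3.1618], 'opening': 0.2742, 'torque': [-0.0318, 0.0251, -0.0221]}
```

View pics/w6.png

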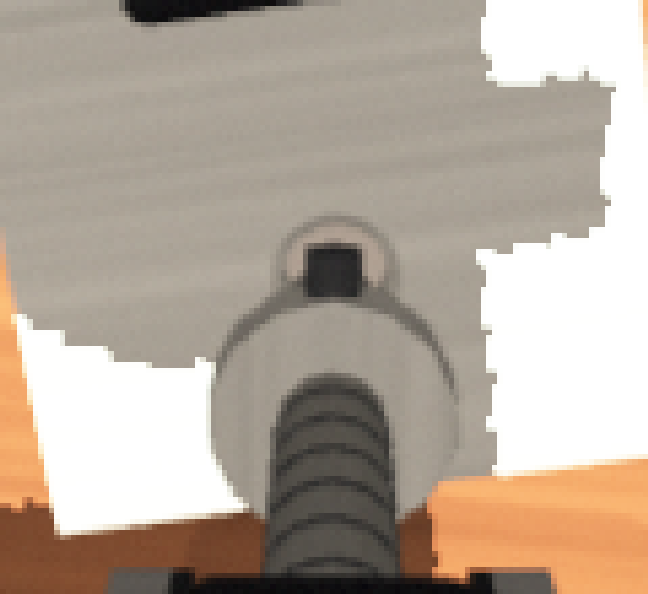

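View pics/s6.png

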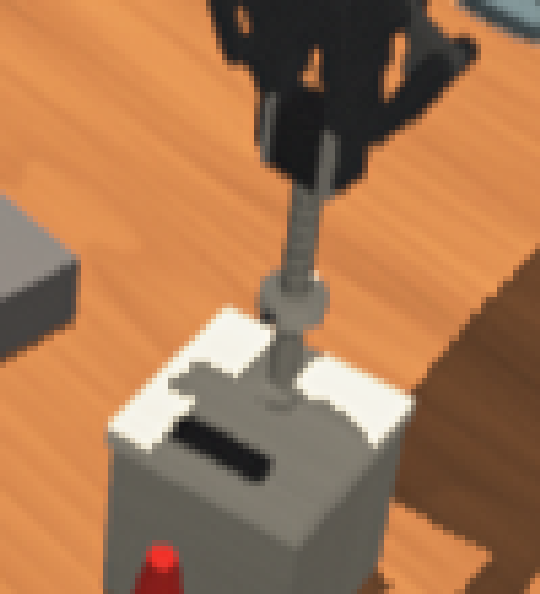

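Call:
apply_moves --plan '[{"translation": [0,0.0005,0.005],"angular": [0,0,0],"hand": 0.01},{"translation": [0,0,0.005],"angular": [0,0,0],"hand": 0.01},{"translation": [0,0,0.003],"angular": [0,0,0],"hand": 0.01},{"translation": [0,0,0.003],"angular": [0,0,0],"hand": 0.01},{"translation": [0,0,0],"angular": [0,0,0],"hand": 0.01}]'

```text
time_s: 8.6
eef_pos: [0.553, 0.2519, 0.2349]
eef_rot: [0.0, 0.998, 0.056, -0.0]
wrist_force: [-1.2, -0.8, -1.8]
opening: 0.276
```

Call:
apply_moves --plan '[{"translation": [0,0,0.006],"angular": [0,0,0],"hand": 0.01},{"translation": [0,0,0.006],"angular": [0,0,0],"hand": 0.01},{"translation": [0,0,0.006],"angular": [0,0,0],"hand": 0.01},{"translation": [0,0,0.006],"angular": [0,0,0],"hand": 0.01},{"translation": [0,0,0.004],"angular": [0,0,0],"hand": 0.01},{"translation": [0,0,0],"angular": [0,0,0],"hand": 0.01}]'

```text
time_s: 9.35
eef_pos: [0.5529, 0.2519, 0.2068]
eef_rot: [0.0, 0.998, 0.056, -0.0]
wrist_force: [-0.5, 0.3, -2.2]
opening: 0.274
```

Run:
```python
from h import *
o=ctrl.get_obs();print({k:np.round(o[k],4).tolist() for k in("eef_pos","eef_rot","wrist_force","opening","torque")})
c=ctrl.camera("scene");im=c["img"][:,:,::-1]
cv2.imwrite("pics/s7.png",cv2.resize(im[180:290,300:400],None,fx=5.4,fy=5.4,interpolation=cv2.INTER_NEAREST))
```

```text
{'eef_pos': [0.5529, 0.2519, 0.2068], 'eef_rot': [0.0001, 0.9984, 0.0559, -0.0004], 'wrist_force': [-0.5028, 0.3421, -2.217], 'opening': 0.274, 'torque': [0.0555, -0.0249, 0.0204]}
```

View pics/s7.png

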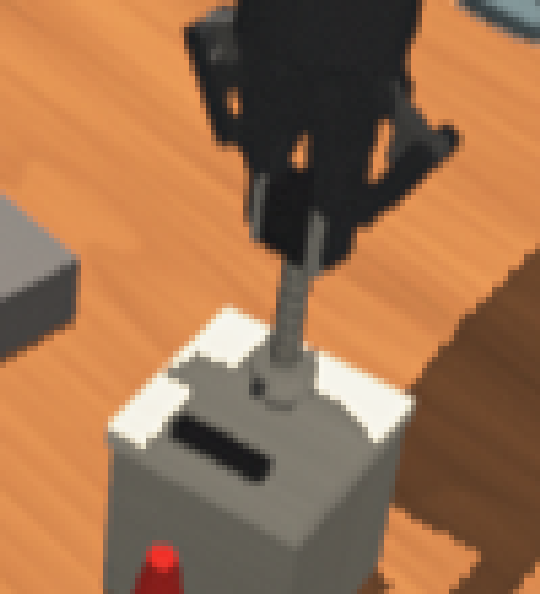

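Call:
apply_moves --plan '[{"translation": [0,0,0.004],"angular": [0,0,0],"hand": 0.01},{"translation": [0,0,0.003],"angular": [0,0,0],"hand": 0.01},{"translation": [0,0,0.003],"angular": [0,0,0],"hand": 0.01},{"translation": [0,0,0.002],"angular": [0,0,0],"hand": 0.01},{"translation": [0,0,0.002],"angular": [0,0,0],"hand": 0.01},{"translation": [0,0,0.002],"angular": [0,0,0],"hand": 0.01},{"translation": [0,0,0.002],"angular": [0,0,0],"hand": 0.01},{"translation": [0,0,0],"angular": [0,0,0],"hand": 0.01}]'

```text
time_s: 10.4
eef_pos: [0.5531, 0.2519, 0.189]
eef_rot: [0.0, 0.998, 0.056, -0.0]
wrist_force: [-0.5, -1.3, 0.5]
opening: 0.274
```

Collar drag has shown up (about +3 N). I'll continue in small steps.

Call:
apply_moves --plan '[{"translation": [0,0,0.002],"angular": [0,0,0],"hand": 0.01},{"translation": [0,0,0.002],"angular": [0,0,0],"hand": 0.01},{"translation": [0,0,0.002],"angular": [0,0,0],"hand": 0.01},{"translation": [0,0,0],"angular": [0,0,0],"hand": 0.01}]'

```text
time_s: 10.9
eef_pos: [0.5531, 0.2518, 0.1829]
eef_rot: [0.0, 0.998, 0.056, -0.0]
wrist_force: [-0.0, -1.0, -0.2]
opening: 0.273
```

Call:
apply_moves --plan '[{"translation": [0,0,0.002],"angular": [0,0,0],"hand": 0.01},{"translation": [0,0,0.002],"angular": [0,0,0],"hand": 0.01},{"translation": [0,0,0],"angular": [0,0,0],"hand": 0.01}]'

```text
time_s: 11.28
eef_pos: [0.5531, 0.2519, 0.1789]
eef_rot: [0.0, 0.998, 0.056, -0.0]
wrist_force: [-1.3, -0.7, 0.0]
opening: 0.276
```

Call:
apply_moves --plan '[{"translation": [0,0,0.0025],"angular": [0,0,0],"hand": 0.01},{"translation": [0,0,0.0025],"angular": [0,0,0],"hand": 0.01},{"translation": [0,0,0],"angular": [0,0,0],"hand": 0.01}]'

```text
time_s: 11.65
eef_pos: [0.5531, 0.2519, 0.1738]
eef_rot: [-0.0, 0.998, 0.056, -0.0]
wrist_force: [-0.4, -1.2, -0.2]
opening: 0.273
```

Call:
apply_moves --plan '[{"translation": [0,0,0.002],"angular": [0,0,0],"hand": 0.01},{"translation": [0,0,0.002],"angular": [0,0,0],"hand": 0.01},{"translation": [0,0,0],"angular": [0,0,0],"hand": 0.01}]'

```text
time_s: 12.02
eef_pos: [0.5531, 0.2519, 0.17]
eef_rot: [0.0, 0.998, 0.056, -0.0]
wrist_force: [-0.5, -0.4, 0.7]
opening: 0.274
```

Call:
apply_moves --plan '[{"translation": [0,0,0.002],"angular": [0,0,0],"hand": 0.01},{"translation": [0,0,0.002],"angular": [0,0,0],"hand": 0.01},{"translation": [0,0,0],"angular": [0,0,0],"hand": 0.01}]'

```text
time_s: 12.4
eef_pos: [0.5531, 0.2519, 0.1659]
eef_rot: [0.0, 0.998, 0.056, -0.0]
wrist_force: [0.0, -1.0, 0.0]
opening: 0.271
```

Run:
```python
from h import *
o=ctrl.get_obs();print({k:np.round(o[k],4).tolist() for k in("eef_pos","eef_rot","wrist_force","opening","torque")})
c=ctrl.camera("scene");im=c["img"][:,:,::-1]
cv2.imwrite("pics/s8.png",cv2.resize(im[180:290,300:400],None,fx=5.4,fy=5.4,interpolation=cv2.INTER_NEAREST))
```

```text
{'eef_pos': [0.5531, 0.2519, 0.1659], 'eef_rot': [0.0, 0.9984, 0.0559, -0.0001], 'wrist_force': [0.0112, -0.9924, 0.049], 'opening': 0.2706, 'torque': [-0.14, 0.1691, 0.0299]}
```

View pics/s8.png

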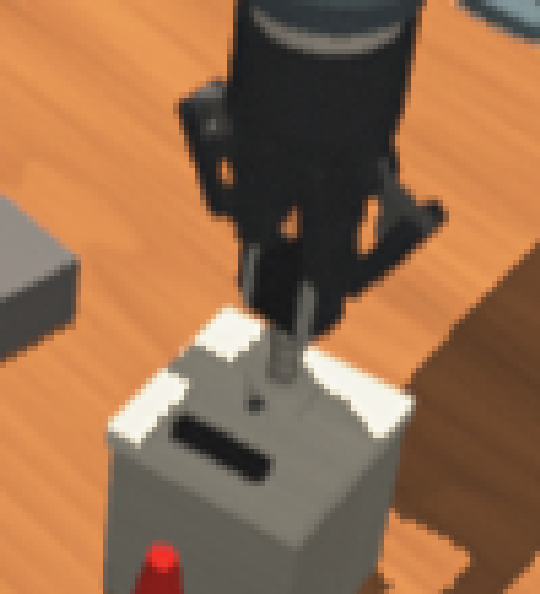

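The collar is lying on the lid, and the rod is sliding through it. No plate yet.

Call:
apply_moves --plan '[{"translation": [0,0,0.002],"angular": [0,0,0],"hand": 0.01},{"translation": [0,0,0.002],"angular": [0,0,0],"hand": 0.01},{"translation": [0,0,0],"angular": [0,0,0],"hand": 0.01}]'

```text
time_s: 12.82
eef_pos: [0.5532, 0.2519, 0.1622]
eef_rot: [-0.0, 0.998, 0.056, 0.0]
wrist_force: [-1.4, -1.0, 1.6]
opening: 0.275
```

Call:
apply_moves --plan '[{"translation": [0,0,0.002],"angular": [0,0,0],"hand": 0.01},{"translation": [0,0,0.001],"angular": [0,0,0],"hand": 0.01},{"translation": [0,0,0],"angular": [0,0,0],"hand": 0.01}]'

```text
time_s: 13.2
eef_pos: [0.5534, 0.252, 0.1599]
eef_rot: [-0.0, 0.998, 0.056, 0.0]
wrist_force: [-2.4, -1.0, 5.5]
opening: 0.277
```

The plate has been reached: the force rose by about 5 N, which is about 3.5 mm of spring. I'll press slightly more and hold.

Call:
apply_moves --plan '[{"translation": [0,0,0.001],"angular": [0,0,0],"hand": 0.01},{"translation": [0,0,0],"angular": [0,0,0],"hand": 0.01},{"translation": [0,0,0],"angular": [0,0,0],"hand": 0.01},{"translation": [0,0,0],"angular": [0,0,0],"hand": 0.01},{"translation": [0,0,0],"angular": [0,0,0],"hand": 0.01},{"translation": [0,0,0],"angular": [0,0,0],"hand": 0.01},{"translation": [0,0,0],"angular": [0,0,0],"hand": 0.01}]'

```text
time_s: 14.08
eef_pos: [0.5534, 0.252, 0.1592]
eef_rot: [-0.0, 0.998, 0.056, 0.0]
wrist_force: [-2.9, -1.3, 7.4]
opening: 0.271
```

Run:
```python
from h import *
o=ctrl.get_obs();print({k:np.round(o[k],4).tolist() for k in("eef_pos","eef_rot","wrist_force","opening","torque")})
c=ctrl.camera("wrist");im=c["img"][:,:,::-1]
cv2.imwrite("pics/w9.png",cv2.resize(im[150:300,210:350],None,fx=4,fy=4,interpolation=cv2.INTER_NEAREST))
c=ctrl.camera("scene");im=c["img"][:,:,::-1]
cv2.imwrite("pics/s9.png",cv2.resize(im[180:290,300:400],None,fx=5.4,fy=5.4,interpolation=cv2.INTER_NEAREST))
```

```text
{'eef_pos': [0.5534, 0.252, 0.1592], 'eef_rot': [-0.0, 0.9984, 0.0559, 0.0004], 'wrist_force': [-2.8544, -1.321, 7.4327], 'opening': 0.2714, 'torque': [-0.3127, 0.7343, -0.0013]}
```

View pics/w9.png

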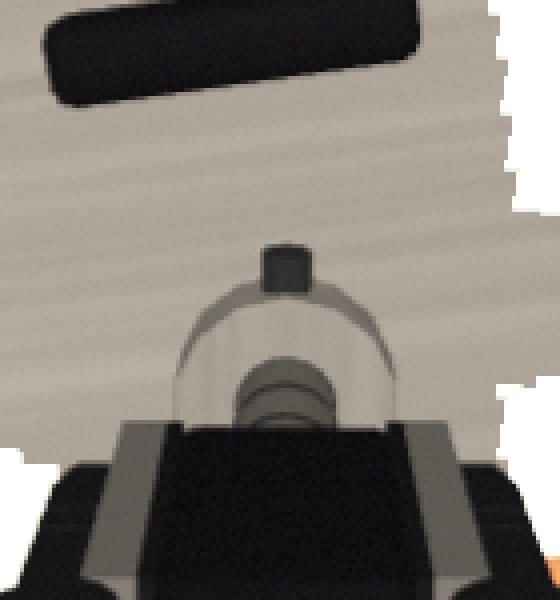

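View pics/s9.png

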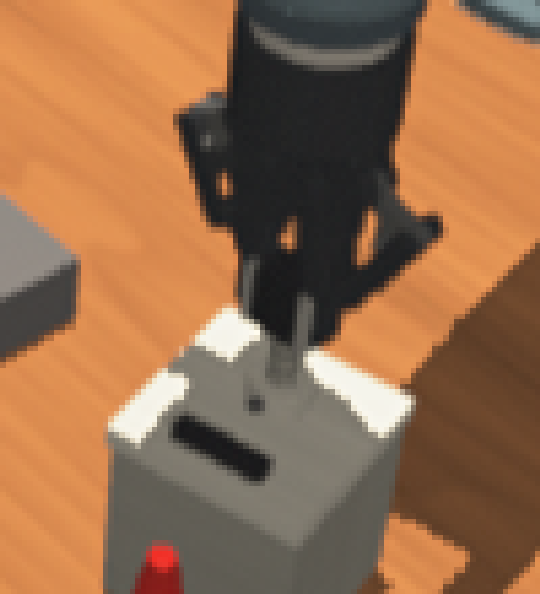

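Held about 0.9 s at 5.5–7.4 N, roughly 4 mm of plate travel, with the collar flat on the lid. Now withdrawing.

Call:
apply_moves --plan '[{"translation": [0,0,-0.003],"angular": [0,0,0],"hand": 0.01},{"translation": [0,0,-0.005],"angular": [0,0,0],"hand": 0.01},{"translation": [0,0,-0.008],"angular": [0,0,0],"hand": 0.01},{"translation": [0,0,-0.008],"angular": [0,0,0],"hand": 0.01},{"translation": [0,0,0],"angular": [0,0,0],"hand": 0.01},{"translation": [0,0,0],"angular": [0,0,0],"hand": 0.01}]'

```text
time_s: 14.92
eef_pos: [0.5531, 0.2519, 0.1822]
eef_rot: [-0.0, 0.998, 0.056, -0.0]
wrist_force: [-0.7, -0.1, -2.0]
opening: 0.272
```

Call:
apply_moves --plan '[{"translation": [0,0,-0.01],"angular": [0,0,0],"hand": 0.01},{"translation": [0,0,-0.015],"angular": [0,0,0],"hand": 0.01},{"translation": [0,0,-0.02],"angular": [0,0,0],"hand": 0.01},{"translation": [0,0,-0.02],"angular": [0,0,0],"hand": 0.01},{"translation": [0,0,-0.02],"angular": [0,0,0],"hand": 0.01},{"translation": [0,0,-0.012],"angular": [0,0,0],"hand": 0.01},{"translation": [0,0,-0.005],"angular": [0,0,0],"hand": 0.01},{"translation": [0,0,0],"angular": [0,0,0],"hand": 0.01},{"translation": [0,0,0],"angular": [0,0,0],"hand": 0.01}]'

```text
time_s: 16.05
eef_pos: [0.5527, 0.2518, 0.2833]
eef_rot: [0.0, 0.998, 0.056, -0.001]
wrist_force: [0.6, 0.6, -1.7]
opening: 0.265
```

Run:
```python
from h import *
o=ctrl.get_obs();print({k:np.round(o[k],4).tolist() for k in("eef_pos","eef_rot","wrist_force","opening","torque")})
p=o["eef_pos"]
c=ctrl.camera("wrist");im=c["img"][:,:,::-1]
cv2.imwrite("pics/w10.png",cv2.resize(im[150:300,210:350],None,fx=4,fy=4,interpolation=cv2.INTER_NEAREST))
c=ctrl.camera("scene");im=c["img"][:,:,::-1]
cv2.imwrite("pics/s10.png",cv2.resize(im[170:280,300:400],None,fx=5.4,fy=5.4,interpolation=cv2.INTER_NEAREST))
print((proj(c,[p[0],p[1],p[2]-.127])-[300,170]+.4)*5.4,(proj(c,[p[0],p[1],p[2]-.127+.083])-[300,170]+.4)*5.4)
```

```text
{'eef_pos': [0.5527, 0.2518, 0.2833], 'eef_rot': [0.0001, 0.9984, 0.0558, -0.0008], 'wrist_force': [0.6073, 0.6169, -1.6545], 'opening': 0.2655, 'torque': [0.0098, -0.0284, 0.0184]}
[284.11610451 384.0553503 ] [302.16096397 246.30232738]
```

View pics/w10.png

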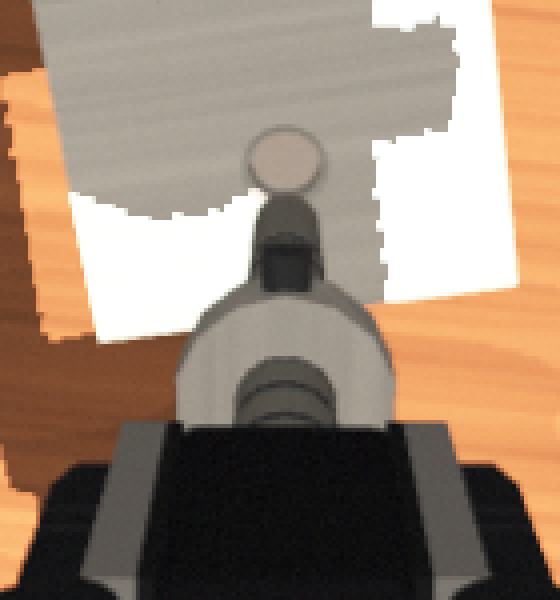

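View pics/s10.png

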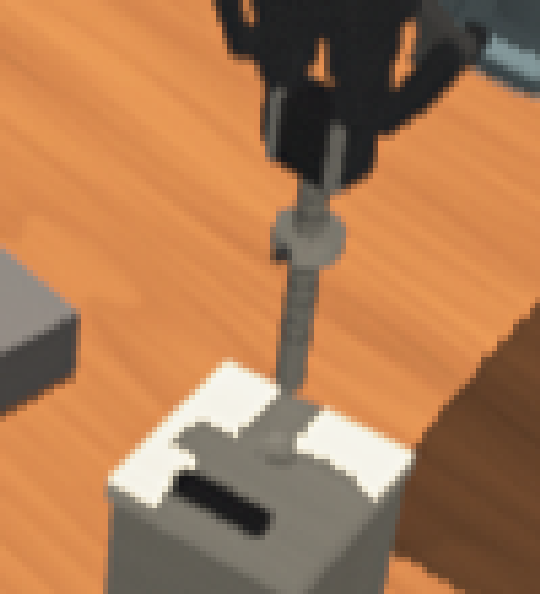

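The collar stayed up the rod. Moving to the stand, stopping 25 mm short in tool x so the socket stays visible.

Call:
apply_moves --plan '[{"translation": [-0.013,0.014,0],"angular": [0,0,0],"hand": 0.01},{"translation": [-0.02,0.03,0],"angular": [0,0,0],"hand": 0.01},{"translation": [-0.02,0.04,0],"angular": [0,0,0],"hand": 0.01},{"translation": [0,0.04,0],"angular": [0,0,0],"hand": 0.01},{"translation": [0,0.04,0],"angular": [0,0,0],"hand": 0.01},{"translation": [0,0.03,0.015],"angular": [0,0,0],"hand": 0.01},{"translation": [0,0.02,0.025],"angular": [0,0,0],"hand": 0.01},{"translation": [0,0.015,0.025],"angular": [0,0,0],"hand": 0.01},{"translation": [0,0,0.01],"angular": [0,0,0],"hand": 0.01},{"translation": [0,0,0],"angular": [0,0,0],"hand": 0.01}]'

```text
time_s: 17.4
eef_pos: [0.5255, 0.019, 0.2087]
eef_rot: [-0.0, 0.998, 0.056, -0.001]
wrist_force: [-0.8, 0.0, -1.0]
opening: 0.273
```

Call:
apply_moves --plan '[{"translation": [0,0,0],"angular": [0,0,0],"hand": 0.01},{"translation": [0,0,0],"angular": [0,0,0],"hand": 0.01}]'

```text
time_s: 17.65
eef_pos: [0.5266, 0.0189, 0.2104]
eef_rot: [0.0, 0.998, 0.056, 0.001]
wrist_force: [-0.9, -0.2, -1.6]
opening: 0.275
```

Run:
```python
from h import *
o=ctrl.get_obs();print({k:np.round(o[k],4).tolist() for k in("eef_pos","eef_rot","wrist_force","opening","torque")})
p=o["eef_pos"]
c=ctrl.camera("wrist");im=c["img"][:,:,::-1]
cv2.imwrite("pics/w11.png",cv2.convertScaleAbs(cv2.resize(im[130:280,210:350],None,fx=4,fy=4,interpolation=cv2.INTER_NEAREST),alpha=2,beta=15))
c=ctrl.camera("scene");im=c["img"][:,:,::-1]
cv2.imwrite("pics/s11.png",cv2.convertScaleAbs(cv2.resize(im[150:260,250:350],None,fx=5.4,fy=5.4,interpolation=cv2.INTER_NEAREST),alpha=1.5))
```

```text
{'eef_pos': [0.5266, 0.0189, 0.2104], 'eef_rot': [0.0002, 0.9984, 0.0563, 0.0009], 'wrist_force': [-0.8796, -0.2085, -1.6064], 'opening': 0.2751, 'torque': [-0.0342, -0.0045, -0.0195]}
```

View pics/w11.png

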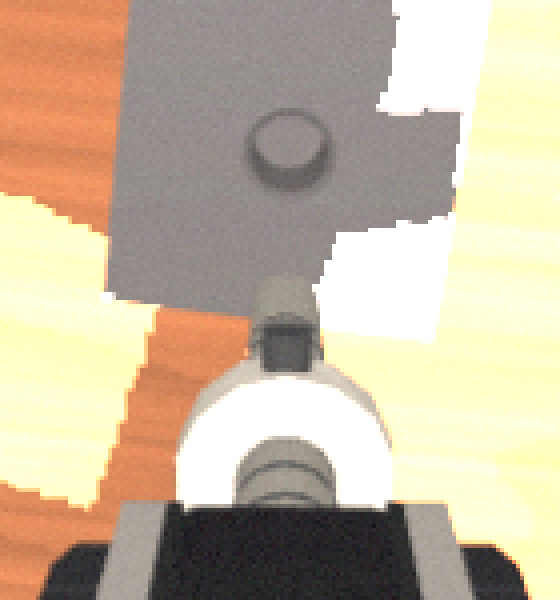

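View pics/s11.png

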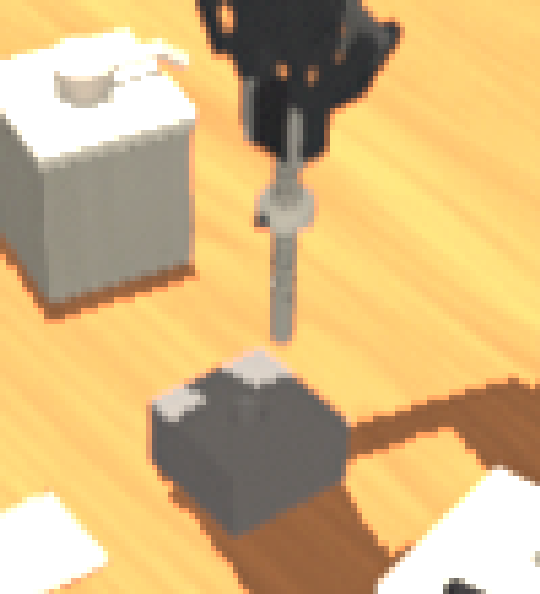

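Run:
```python
from h import *
o=ctrl.get_obs();p=o["eef_pos"];M=rot(o["eef_rot"]);print(p)
c=ctrl.camera("wrist");h=onz(c,281.6,130+149/4-.4,.045);print(h,M.T@(h-p))
tz=p[2]-.127
# tip far edge at (286,278): tip radius 5
t=onz(c,281.2,130+278/4-.4,tz);print("tip far edge",M.T@(t-p))
s=ctrl.camera("scene")
hs=onz(s,250+250/5.4-.4,150+398/5.4-.4,.045);ts=onz(s,250+282/5.4-.4,150+340/5.4-.4,tz);print(hs,ts,M.T@(hs-ts))
```

```text
[0.52640396 0.01875386 0.21003659]
[0.55095726 0.01964881 0.045     ] [0.02429101 0.00181139 0.16506789]
tip far edge [0.003661   0.0014266  0.12700518]
[0.54256939 0.01494689 0.045     ] [0.52596191 0.02153975 0.08303659] [0.01571501 0.00840212 0.03805916]
```

Call:
apply_moves --plan '[{"translation": [0.012,0.0004,0],"angular": [0,0,0],"hand": 0.01},{"translation": [0.0122,0,0],"angular": [0,0,0],"hand": 0.01},{"translation": [0,0,0.015],"angular": [0,0,0],"hand": 0.01},{"translation": [0,0,0.012],"angular": [0,0,0],"hand": 0.01},{"translation": [0,0,0.005],"angular": [0,0,0],"hand": 0.01},{"translation": [0,0,0.004],"angular": [0,0,0],"hand": 0.01},{"translation": [0,0,0],"angular": [0,0,0],"hand": 0.01},{"translation": [0,0,0],"angular": [0,0,0],"hand": 0.01}]'

```text
time_s: 18.85
eef_pos: [0.5504, 0.0206, 0.1737]
eef_rot: [0.0, 0.998, 0.056, 0.0]
wrist_force: [-0.2, 0.2, -2.0]
opening: 0.268
```

Run:
```python
from h import *
o=ctrl.get_obs();print({k:np.round(o[k],4).tolist() for k in("eef_pos","eef_rot","wrist_force","opening","torque")})
c=ctrl.camera("wrist");im=c["img"][:,:,::-1]
cv2.imwrite("pics/w12.png",cv2.convertScaleAbs(cv2.resize(im[130:280,210:350],None,fx=4,fy=4,interpolation=cv2.INTER_NEAREST),alpha=2,beta=15))
c=ctrl.camera("scene");im=c["img"][:,:,::-1]
cv2.imwrite("pics/s12.png",cv2.convertScaleAbs(cv2.resize(im[150:260,250:350],None,fx=5.4,fy=5.4,interpolation=cv2.INTER_NEAREST),alpha=1.5))
```

```text
{'eef_pos': [0.5504, 0.0206, 0.1737], 'eef_rot': [0.0001, 0.9984, 0.0559, 0.0004], 'wrist_force': [-0.2269, 0.1819, -2.047], 'opening': 0.2683, 'torque': [-0.0381, 0.0063, 0.0089]}
```

View pics/w12.png

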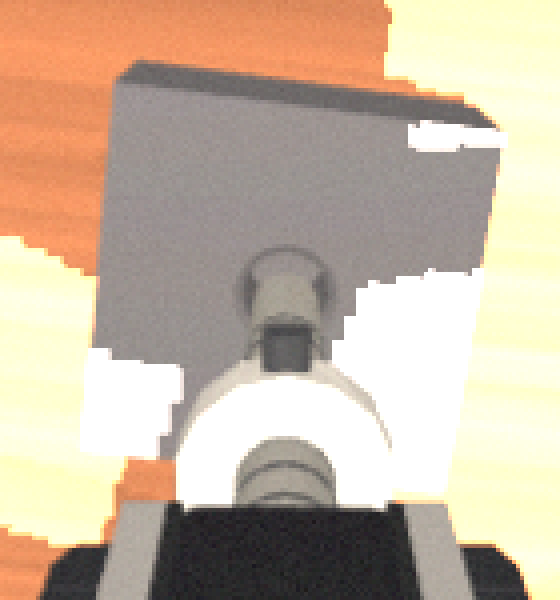

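View pics/s12.png

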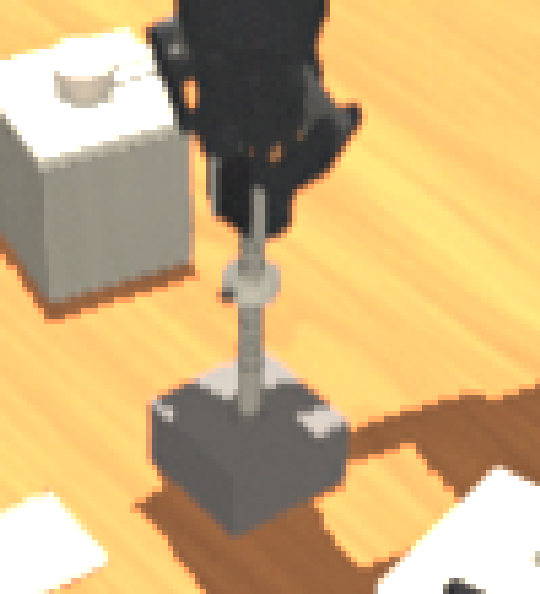

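The rod sits centred over the socket mouth. Lowering it in.

Call:
apply_moves --plan '[{"translation": [0,0,0.004],"angular": [0,0,0],"hand": 0.01},{"translation": [0,0,0.006],"angular": [0,0,0],"hand": 0.01},{"translation": [0,0,0.008],"angular": [0,0,0],"hand": 0.01},{"translation": [0,0,0.006],"angular": [0,0,0],"hand": 0.01},{"translation": [0,0,0.004],"angular": [0,0,0],"hand": 0.01},{"translation": [0,0,0.003],"angular": [0,0,0],"hand": 0.01},{"translation": [0,0,0],"angular": [0,0,0],"hand": 0.01}]'

```text
time_s: 19.82
eef_pos: [0.55, 0.0207, 0.1421]
eef_rot: [-0.0, 0.998, 0.056, -0.0]
wrist_force: [0.2, 0.9, -0.8]
opening: 0.277
```

Call:
apply_moves --plan '[{"translation": [0,0,0.002],"angular": [0,0,0],"hand": 0.01},{"translation": [0,0,0.001],"angular": [0,0,0],"hand": 0.01},{"translation": [0,0,0],"angular": [0,0,0],"hand": 0.01}]'

```text
time_s: 20.2
eef_pos: [0.5501, 0.0207, 0.1392]
eef_rot: [-0.0, 0.998, 0.056, -0.0]
wrist_force: [0.1, 0.1, -1.1]
opening: 0.274
```

Call:
apply_moves --plan '[{"translation": [0,0,0.001],"angular": [0,0,0],"hand": 0.01},{"translation": [0,0,0.001],"angular": [0,0,0],"hand": 0.01},{"translation": [0,0,0],"angular": [0,0,0],"hand": 0.01}]'

```text
time_s: 20.58
eef_pos: [0.5505, 0.0207, 0.138]
eef_rot: [0.0, 0.998, 0.056, 0.0]
wrist_force: [-1.6, 0.3, 4.8]
opening: 0.272
```

Floor reached (+6 N). Releasing.

Call:
apply_moves --plan '[{"translation": [0,0,0],"angular": [0,0,0],"hand": 0.035},{"translation": [0,0,0],"angular": [0,0,0],"hand": 0.06},{"translation": [0,0,0],"angular": [0,0,0],"hand": 0.085},{"translation": [0,0,0],"angular": [0,0,0],"hand": 0.085},{"translation": [0,0,0],"angular": [0,0,0],"hand": 0.085},{"translation": [0,0,-0.02],"angular": [0,0,0],"hand": 0.085},{"translation": [0,0,-0.04],"angular": [0,0,0],"hand": 0.085},{"translation": [0,0,-0.05],"angular": [0,0,0],"hand": 0.085},{"translation": [0,0,-0.04],"angular": [0,0,0],"hand": 0.085}]'

```text
time_s: 21.7
eef_pos: [0.5504, 0.0207, 0.2895]
eef_rot: [0.0, 0.998, 0.056, 0.001]
wrist_force: [0.0, 0.1, -0.2]
opening: 0.993
```

Call:
apply_moves --plan '[{"translation": [-0.05,0,0],"angular": [0,0,0],"hand": 0.085},{"translation": [-0.05,0,0],"angular": [0,0,0],"hand": 0.085},{"translation": [0,0,0],"angular": [0,0,0],"hand": 0.085},{"translation": [0,0,0],"angular": [0,0,0],"hand": 0.085}]'

```text
time_s: 22.2
eef_pos: [0.4513, 0.0094, 0.2879]
eef_rot: [0.0, 0.998, 0.056, 0.001]
wrist_force: [-0.2, 0.3, 0.0]
opening: 0.996
```

Run:
```python
from h import *
o=ctrl.get_obs();print({k:np.round(o[k],4).tolist() for k in("eef_pos","eef_rot","wrist_force","opening","time_s")})
c=ctrl.camera("wrist");im=c["img"][:,:,::-1];cv2.imwrite("pics/w13.png",im)
c=ctrl.camera("scene");im=c["img"][:,:,::-1];cv2.imwrite("pics/s13raw.png",im)
cv2.imwrite("pics/s13.png",cv2.convertScaleAbs(cv2.resize(im[150:260,250:350],None,fx=5.4,fy=5.4,interpolation=cv2.INTER_NEAREST),alpha=1.5))
for z in(.010,.093,.105,.138,.174):print(z,(proj(c,[.5503,.0212,z])-[250,150]+.4)*5.4)
t=ctrl.camera("top");cv2.imwrite("pics/t13.png",t["img"][:,:,::-1])
```

```text
{'eef_pos': [0.4513, 0.0094, 0.2879], 'eef_rot': [0.0002, 0.9984, 0.0557, 0.0009], 'wrist_force': [-0.1803, 0.3271, 0.0027], 'opening': 0.9956, 'time_s': 22.2}
0.01 [245.38201409 455.93674902]
0.093 [247.05311131 342.92523928]
0.105 [247.30637189 325.79795313]
0.138 [248.01902598 277.60320215]
0.174 [248.82469834 223.11789198]
```

View pics/w13.png

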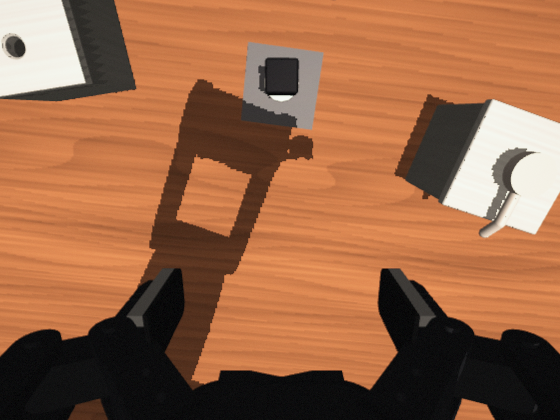

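View pics/s13.png

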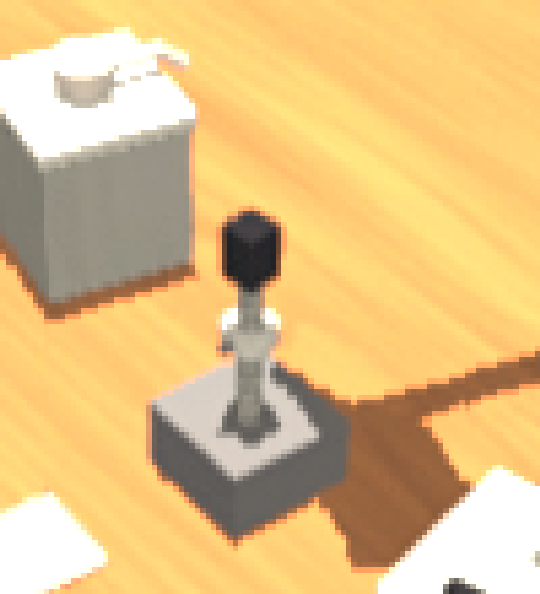

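View pics/s13raw.png

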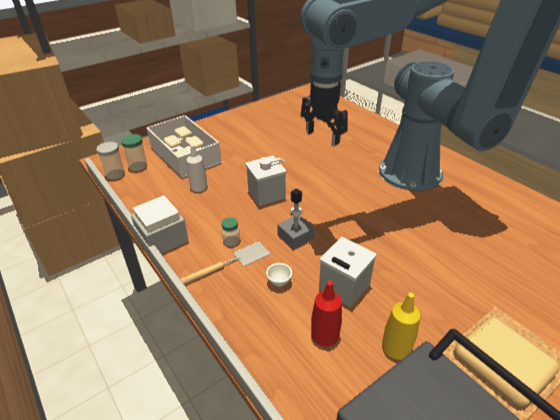

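The gauge stands upright and fully home: its handle top is at zoomed pixel (250,222) against (249,223) predicted for a seated gauge. The collar is still well up the rod, and the neighbouring objects are unmoved.

Run:
```python
from h import *
print(ctrl.hand_in())
```

```text
the job is handed in; nothing more can be done
None
```

I measured the plate with the gauge, returned the gauge to its stand and handed the job in at about 22 s. The plate lies roughly 79 mm below the lid top. I estimated that from the arm's height at first contact, not from the collar.

- **Measurement:** The collar was on the lid, sliding against its drag, when the rod met the plate. I then pressed until the force had risen by about 7 N, or roughly 4 mm of plate travel. The rod stayed bottomed for about 0.9 s.
- **Side load:** While bottomed, the wrist also showed about 3 N sideways and 0.7 N m of moment. Both vanished when I drew the gauge out.
- **Collar position:** The collar stayed about 38 mm up the rod, since it was set while the plate was pressed down. It therefore reads about 83 mm, a few millimetres deeper than the untouched plate.
- **Return to stand:** The rod touched the socket floor with a 6 N rise and was released. The last images show it upright, with the handle top within 1 pixel of where a fully home gauge should be.
- **Surroundings:** The gripper was clear, the wrist force was near zero, and nothing else had visibly moved.
- **Disagreements:** The cameras differed by 2 to 4 mm in y on where the hole and socket were, so I aligned using the rod and hole seen in the same picture. One scene-camera reading of the socket was about 10 mm off because of a shadow, and I discarded it.

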